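# Rake a carton out of a tilt-out bin

## Robot

A 6-joint arm with a two-finger parallel gripper is mounted at the origin on a cart in front of the work surface, level with it; the furniture and walls round the work are solid. World frame = base frame: x ahead of the robot, y to its left, z up, the work surface at z = 0. Lengths are in mm, angles in rad, forces in N, time in s.
With the tool pointing down it reaches from about 275 to 750 mm from the base axis. Payload 10.2 kg.
Tool frame: the origin (TCP) lies at the very end of the fingers, on their centre line; the grasp point (between the pads) lies 19 mm behind it; z points along the fingers, y is the line along which they close (so a half turn about z gives the same grasp; the last joint's range is limited). The gripper opens to 85 mm and grips with 20 to 120 N. Pads are 22 mm wide; open, the fingers measure 114 mm over their backs; the gripper's body (76 mm by 85 mm) begins 54 mm behind the grasp point. The pads swing forward as they close: fully open they stand 13 mm farther back than shut.
Start: joints at [-1.504, 0.313, 1.498, -0, 1.331, -0.223], TCP at [150.011, -503.118, 231.294] pointing down, gripper open.
Joint ranges: [-2.94, 2.94], [-0.97, 2.17], [0.19, 2.56], [-1.23, 4.37], [0.02, 3.11], [-2.88, 2.88]. Speed limits (rad/s): [2.39, 2.39, 3.01, 3.14, 3.14, 3.14].

## Interface

Orientations are given as a unit quaternion [w, x, y, z].
In Python, from rig import * gives the robot as it stands. The module is installed in compiled form; this text tells all that it offers.
- The arm moves only by the shell command python3 -m crank 'ROWS' [FORCE]. ROWS is JSON, a list that holds one entry, the list of rows, each a list of 7 numbers: the shift along the tool's x, y, z in units of 25 mm (1.0 is 25 mm), then the turn, a rotation vector about the tool's x, y, z in units of 8 degrees (1.0 is 8 degrees), then the finger opening in mm, from 0 to 85.4. A call has exactly 8 rows; each row shifts and turns the commanded pose from where the row before left it, along the tool's axes as they then stand; what a row does not reach is not made up. A row lasts 1/10 s, in which the tool goes at most 50 mm and 8.59 degrees, less where a joint would pass 70% of its speed; a pose out of reach is approached as far as the arm can. A call is refused whole if a number of a shift passes 1 or a number of a turn 1, either way. A call with a gripper value outside its range is refused whole. The fingers move at their own pace and stop on an object; FORCE is the grip in N (left out, the last holds). Time passes only in rows, so rows that do not move let the fingers close, or fill a call up. It gives the time, the measured TCP pose, the force, the opening and the grip force at its end, in the units of the state.
- sense(): the state, without advancing time (a new reading comes with each control period).
- capture(name): name is "scene" or "top" or "wrist"; returns the picture (400x640x3 uint8, blue, green, red); there is no depth.
- camera_model(name): a dict with "fx", "fy", "cx", "cy" (pixels), "k1" (the pictures are not rectified: a ray, as slopes to the right and down, at radius r is drawn at 1 + k1 r^2 times it, then the intrinsics apply), "world_from_camera" (4x4, takes a point from camera to world coordinates); the wrist camera has in their place "T_tool_cam" (4x4, takes a point from camera to tool coordinates, whose origin is the TCP and whose axes are the flange's). Camera axes: x right, y up, looking along -z (the intrinsics and any distortion apply to the point x, -y, -z); pixel columns grow to the right and rows downward; lengths in mm; the calibration is good to about 2 mm. A picture is of the moment at which its call begins: read the wrist's pose just before it. camera_model takes no time and is no camera call.
- finish_job(): hands the job in; it is judged then, once.
The state is a dict: "time_s": time; "joints": joint angles; "dq": joint speeds; "tau": joint torques, N m; "eef_pos": TCP position; "ee_rot": TCP orientation; "force": force on the tool from outside, world axes, zero at the start; "wrist_torque": the same for the moment, N m; "grip_width": opening from 0.0 (shut) to 1.0 (fully open); "grip_force": force on a finger pad.
Only numpy, scipy, OpenCV 4.12 (cv2) and the standard library are available. Lean on these libraries where they do the work, as an engineer would, in place of code of your own. Each camera call takes 0.05 s, during which the arm holds its last target. There are 200 camera calls.

## Task

Find which of the two tilt-out bins in the rack holds the flat carton of nozzles (the larger, oblong one), and swing that bin fully forward. Rake the carton out over the bin's rim, without lifting it out, so that it slides down into the tray in front, then tip the emptied bin back until it is shut. Leave the other bin and its carton as they are and do not disturb the things lying around.

Things in the scene. Friction and masses are not known exactly. Their poses are not given: they have to be found in the camera images.
- rack: Low dark steel rack, fixed, 184 x 288 x 105 mm, with two grey tilt-out bins side by side. Origin on the bench, below the bins' common hinge line, midway between the bins; x to the rack's back, y to its left, z up. Hinge line along y at z = 57 mm; bins' middles at y = +68 (left) and -68 mm (right). Back board: face at x = 126, top at 105 mm; dividers up to 68 mm high at the hinge.
- left_bin (a joint): Tilt of the left bin, rad: 0 shut, 1.3 fully forward (stop). Free, lightly damped hinge: let go, the empty bin falls shut below about 0.6 and forward above about 0.9; with a carton it must be drawn forward to about 1.2. Draw it forward with a fingertip behind the rim (2 to 4 N); shut it by pressing the rear cross bar down (about 2 N) until below 0.6, then it falls shut.
- right_bin (a joint): Tilt of the right bin, made like the left one, rad. Both bins: bent steel, 0.5 kg, 118 mm wide outside, 110 inside, open mouth. Shut: the 4 mm front panel is upright, inner face at rack x = 0, from the hinge to 100 mm above it; the floor slopes 20 degrees down and back from the hinge for 98 mm. Side walls 45 mm high along the panel, 30 mm along the floor.
- left_hinge (a point): Middle of the left bin's hinge line, where panel and floor meet (fixed in the rack). Fully forward, the panel is the surface to rake along: it rises 15.5 degrees from the hinge towards the rim (rack -x, tray side); the floor then rises 54.5 degrees backwards as a rear wall. The floor is only two 34 mm wide ledges, one along each side, with a 46 mm wide open gap for a finger between them.
- right_hinge (a point): The same on the right bin. A ridge 10 mm high crosses each floor ledge 60 mm from the hinge.
- left_rim (a point): Middle of the left bin's rim: centre of the 10 mm round bead on the outer side of the panel's free edge, flush inside, 98 mm from the hinge; moves with the bin.
- right_rim (a point): The same on the right bin.
- left_bar (a point): Middle of the left bin's round cross bar (10 mm thick) at the rear end of its floor, 98 mm from the hinge; low at the back when shut, 80 mm above and 57 mm behind the hinge line when fully forward; moves with the bin.
- right_bar (a point): The same on the right bin.
- nozzle_carton: Flat oblong cardboard-brown carton, 63 (its x) x 86 (its y) x 40 mm (its z), 0.19 kg, loose, the larger and flatter of the two cartons. Origin at the centre of a 63 x 86 face. It stands on edge in a bin, its 86 mm side across it; swung forward, it comes to lie with a 63 x 86 face on the panel, 40 mm high, one long side near the hinge.
- carton_centre (a point): Centre of the brown nozzle carton, 20 mm in from its origin.
- seal_carton: Smaller, nearly cubic blue carton, 50 x 60 x 50 mm, in the other bin; stays there. Origin at the centre of its underside.
- tray: Shallow open aluminium tray, 180 (x) x 270 (y) x 30 mm, wall and floor 4 mm, 0.9 kg, loose, on the bench in front of both bins, turned like the rack; its middle is about 162 mm before the hinge line, so the rim of a bin swung forward hangs over it. Origin at the centre of its underside.
- grease_tin: Round grease tin, 64 mm across, 62 mm high, bystander on the left. Origin at the centre of its underside.
- wash_bottle: Plastic wash-fluid bottle with a screw cap, 66 mm across, 170 mm high, bystander on the left. Origin at the centre of its underside.
- hammer: Copper hammer with a wooden shaft, lying flat, 256 x 72 x 31 mm, bystander on the right. Origin at its middle.
Mind the look-alikes: they are no part of the job. What is shaped like the nozzle_carton but orange or purple is not meant.

How it is judged (in metres and radians):
On the way, in this order (a step that is already met when the one before it is completed fails the run):
1. the bin with the nozzle carton is fully forward, the carton still in it (value of joint any of left_bin, right_bin above 1.2 rad and x of carton_centre in the frame of rack above -0.085 m), for 0.2 s.
2. the nozzle carton has gone over the rim into the tray, the bin still forward (x of carton_centre in the frame of tray between -0.086 and 0.086 m and y of carton_centre in the frame of tray between -0.131 and 0.131 m and z of carton_centre in the frame of tray below 0.06 m and value of joint any of left_bin, right_bin above 0.9 rad), for 0.2 s.
At the end, for the whole second after the job is handed in: The nozzle carton rests in the tray (its centre inside the tray's walls and less than 60 mm above the tray's underside, slower than 0.03 m/s), the tray stands on the bench, and both bins are shut (below 0.1 rad) (x of carton_centre in the frame of tray between -0.086 and 0.086 m and y of carton_centre in the frame of tray between -0.131 and 0.131 m and z of carton_centre in the frame of tray below 0.06 m and value of joint each of left_bin, right_bin below 0.1 rad and linear speed of nozzle_carton below 0.03 m/s and height (world z) of tray below 0.02 m); the robot touches nothing.
It fails at once if the nozzle carton is lifted out (its centre higher than 150 mm above the bench) (height (world z) of carton_centre above 0.15 m).
It fails at once if the other bin is swung out or its carton disturbed (seal carton moved more than 30 mm) (distance of seal_carton from where it was at the start of the episode above 0.03 m).
It fails at once if a bystander is pushed more than 30 mm (distance of any of grease_tin, wash_bottle, hammer from where it was at the start of the episode above 0.03 m).
It also fails if it takes over 51 s, if anything falls off the work surface, if the arm or the gripper's body presses on something with over 40 N, if the wrist force passes 120 N, or if a joint passes its speed limit or range.

## Working session

There is one attempt and no reset: what is moved stays moved. The work goes in short steps, Python scripts to look and compute and a shell command to move; the robot and the scene stay as the last step left them, time stands still between calls to the robot, and variables do not carry over. Pictures are saved under pics/ and viewed, at most 10 in all, crops included, and the job is handed in when it is done.

```bash
mkdir -p pics; cat > h.py <<'E'
from rig import *
import numpy as np, cv2
from scipy.spatial.transform import Rotation as R
def rays(name,px,st=None):
    m=camera_model(name); px=np.atleast_2d(np.array(px,float))
    d=(px-[m['cx'],m['cy']])/[m['fx'],m['fy']]; u=d.copy()
    for _ in range(20): u=d/(1+m['k1']*(u**2).sum(1,keepdims=True))
    T=np.array(m['world_from_camera']) if name!='wrist' else tool(st)@np.array(m['T_tool_cam'])
    v=np.c_[u[:,0],-u[:,1],-np.ones(len(u))]@T[:3,:3].T
    return T[:3,3],v
def tool(st=None):
    st=st or sense(); q=st['ee_rot']; T=np.eye(4)
    T[:3,:3]=R.from_quat([q[1],q[2],q[3],q[0]]).as_matrix(); T[:3,3]=st['eef_pos']; return T
def onz(name,px,z,st=None):
    o,v=rays(name,px,st); return o+v*((z-o[2])/v[:,2])[:,None]
def proj(name,P,st=None):
    m=camera_model(name); P=np.atleast_2d(P)
    T=np.array(m['world_from_camera']) if name!='wrist' else tool(st)@np.array(m['T_tool_cam'])
    c=(P-T[:3,3])@T[:3,:3]; u=np.c_[c[:,0],-c[:,1]]/-c[:,2:3]
    u=u*(1+m['k1']*(u**2).sum(1,keepdims=True)); return u*[m['fx'],m['fy']]+[m['cx'],m['cy']]
def two(a,pa,b,pb):
    o1,v1=rays(a,pa);o2,v2=rays(b,pb);v1=v1[0];v2=v2[0]
    s=np.linalg.lstsq(np.c_[v1,-v2],o2-o1,rcond=None)[0]
    p,q=o1+s[0]*v1,o2+s[1]*v2; return (p+q)/2,np.linalg.norm(p-q)
E
python3 - <<'E'
from h import *
for n in('scene','top'):
    cv2.imwrite(f'pics/{n}0.png',capture(n)); m=camera_model(n); print(n,m['fx'],m['k1'],np.round(m['world_from_camera'],3).tolist())
s=sense();print(s); print(np.round(camera_model('wrist')['T_tool_cam'],3).tolist()); print(np.round(tool(),2))
E
```

```text
scene 516.4709540191507 -0.048733968471970646 [[0.88, 0.251, -0.403, -51.471], [-0.474, 0.441, -0.762, -1340.689], [-0.013, 0.862, 0.507, 955.272], [0.0, 0.0, 0.0, 1.0]]
top 424.02824580343406 0.02301369401794485 [[-0.001, 0.986, -0.168, 386.033], [-1.0, 0.001, 0.013, -68.63], [0.013, 0.168, 0.986, 1562.267], [0.0, 0.0, 0.0, 1.0]]
{'time_s': 0.1, 'joints': array([-1.50439693e+00,  3.13383983e-01,  1.49835923e+00, -8.38787035e-06,
        1.33100542e+00, -2.23406152e-01]), 'dq': array([-0.00137524, -0.00026041, -0.0014657 , -0.0011142 , -0.00069657,
        0.00149643]), 'tau': array([ 4.68469196e-03, -4.12897933e+01, -2.60136706e+01, -3.75497154e-05,
        3.13595046e-03,  9.31488614e-06]), 'eef_pos': array([ 149.99456063, -502.87563627,  230.79816287]), 'ee_rot': array([-5.76526627e-04,  9.89519640e-01,  1.44397188e-01,  4.12665475e-05]), 'force': array([ 0.40500642, -0.28131987, -0.1042069 ]), 'wrist_torque': array([-0.01615529, -0.03998804, -0.0055201 ]), 'grip_force': 0.0, 'grip_width': 0.9996779530195461}
[[0.0, 0.955, 0.296, 75.46], [1.0, 0.0, -0.0, 0.696], [-0.0, 0.296, -0.955, -142.968], [0.0, 0.0, 0.0, 1.0]]
[[ 9.6000e-01  2.9000e-01 -0.0000e+00  1.4999e+02]
 [ 2.9000e-01 -9.6000e-01  0.0000e+00 -5.0288e+02]
 [ 0.0000e+00 -0.0000e+00 -1.0000e+00  2.3080e+02]
 [ 0.0000e+00  0.0000e+00  0.0000e+00  1.0000e+00]]
```

View pics/scene0.png

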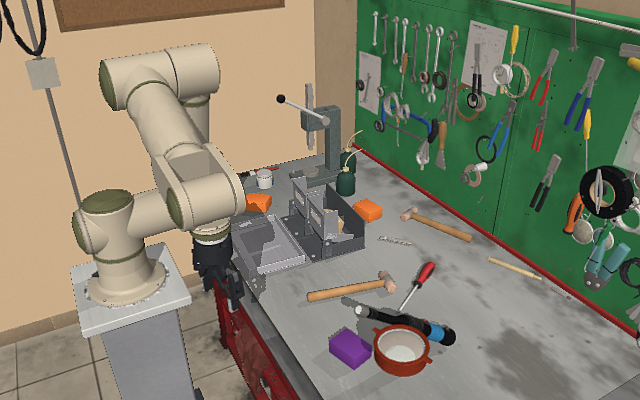

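View pics/top0.png

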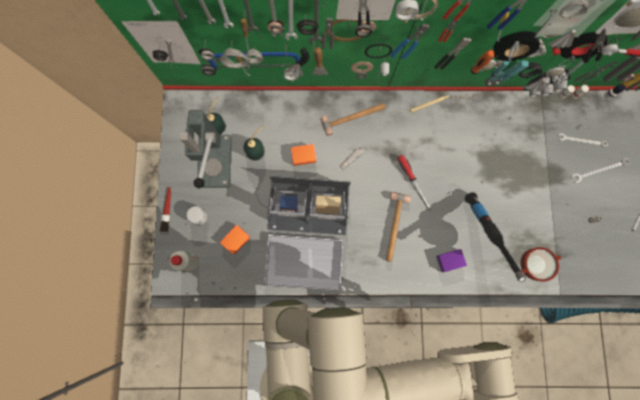

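The top view shows the rack at (308,205). The left bin holds blue at (289,201), the right bin holds brown at (328,203), and the tray is at (303,260). Candidates for the nozzle carton are the brown one in the right bin (328,203), orange blocks at (303,155) and (235,238), a purple one at (452,260), and the blue seal carton at (289,201). By the description it is the brown one. I'll check that in a close crop.

```bash
python3 - <<'E'
from h import *
a=cv2.imread('pics/top0.png')[165:305,250:370]; b=cv2.imread('pics/scene0.png')[165:275,225:385]
a=cv2.resize(a,(480,560),interpolation=cv2.INTER_CUBIC)[:, :]; a=cv2.resize(a,(360,420)); b=cv2.resize(b,(436,300),interpolation=cv2.INTER_CUBIC)
c=np.zeros((420,800,3),np.uint8); c[:,:360]=a; c[:300,362:798]=b; cv2.imwrite('pics/crop1.png',c)
E
```

```text
(no output)
```

View pics/crop1.png

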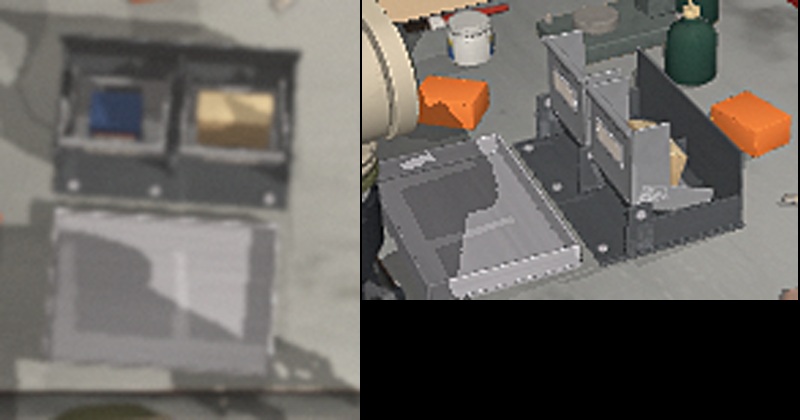

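Confirmed: brown oblong in the right bin (crop (235,118)), the blue cube in the left. Next I measure the rack from both views.

```bash
python3 - <<'E'
from h import *
t=lambda x,y:(250+x/3,165+y/3)
s=lambda x,y:(225+(x-362)/2.725,165+y/2.727)
B=onz('top',[t(62,38),t(300,52)],105);print('board',B.round(1).tolist(),np.degrees(np.arctan2(*(B[1]-B[0])[[0,1]])),np.linalg.norm(B[1]-B[0]))
T=onz('top',[t(55,212),t(275,226),t(268,370),t(47,358)],30);print('tray',T.round(1).tolist(),T.mean(0))
print('front plate right corner/left', onz('top',[t(55,197),t(288,208)],5).round(1).tolist())
# right bin rim outer right corner: two views
for nm,a,b in [('rightboardtop',t(300,52),s(742,153)),('tray near-right',t(275,226),s(579,256))]:
    p,e=two('top',a,'scene',b);print(nm,p.round(1),e.round(1))
print(onz('top',[t(160,150),t(288,158),t(60,140)],157).round(1).tolist())
E
```

```text
board [[715.0, 79.7, 105.0], [698.7, -199.0, 105.0]] -176.65890393095603 279.20110994207744
tray [[517.7, 91.9, 30.0], [500.9, -172.7, 30.0], [331.3, -162.6, 30.0], [345.7, 98.0, 30.0]] [423.89085742 -36.36445755  30.        ]
front plate right corner/left [[538.2, 94.9, 5.0], [524.7, -190.6, 5.0]]
rightboardtop [ 702.3 -200.6   99.1] 4.9
tray near-right [ 504.3 -174.9    9.1] 4.0
[[575.8, -36.8, 157.0], [566.9, -179.4, 157.0], [587.0, 74.6, 157.0]]
```

Rack origin is at about (582,-50) with yaw about -3.4°, and the target bin is the right one. I'll move the wrist camera above it, yaw-aligned, to refine this.

```bash
python3 -m crank '[[[0,0,-0.7,0,0,0.84,0],[0,0,-0.7,0,0,0.84,0],[0,0,-0.7,0,0,0.84,0],[1,-1,0,0,0,0,0],[1,-1,0,0,0,0,0],[1,-1,0,0,0,0,0],[1,-1,0,0,0,0,0],[1,-1,0,0,0,0,0]]]' 20; python3 -m crank '[[[1,-1,0,0,0,0,0],[1,-1,0,0,0,0,0],[1,-1,0,0,0,0,0],[1,-1,0,0,0,0,0],[1,-1,0,0,0,0,0],[1,-1,0,0,0,0,0],[1,-1,0,0,0,0,0],[1,-1,0,0,0,0,0]]]'; python3 -m crank '[[[1,-1,0,0,0,0,0],[1,-1,0,0,0,0,0],[0,0,0,0,0,0,0],[0,0,0,0,0,0,0],[0,0,0,0,0,0,0],[0,0,0,0,0,0,0],[0,0,0,0,0,0,0],[0,0,0,0,0,0,0]]]'; python3 - <<'E'
from h import *
print(tool().round(3).tolist(), sense()['time_s']); cv2.imwrite('pics/w1.png',capture('wrist')); m=camera_model('wrist');print(m['fx'],m['k1'])
E
```

```text
time_s: 0.9
eef_pos: [283.4, -384.9, 283.6]
ee_rot: [-0.0, 1.0, -0.031, -0.0]
force: [0.3, -0.4, 0.5]
grip_width: -0.001
grip_force: 0.0
time_s: 1.7
eef_pos: [495.4, -197.7, 283.5]
ee_rot: [-0.0, 1.0, -0.031, -0.0]
force: [0.8, -1.3, 0.9]
grip_width: 0.001
grip_force: 0.0
time_s: 2.5
eef_pos: [547.3, -152.5, 283.9]
ee_rot: [0.0, 1.0, -0.031, 0.0]
force: [-0.2, 0.1, 0.6]
grip_width: -0.0
grip_force: 0.0
[[0.998, -0.063, 0.0, 547.298], [-0.063, -0.998, -0.0, -152.496], [0.0, 0.0, -1.0, 283.939], [0.0, 0.0, 0.0, 1.0]] 2.5
309.35633407532083 -0.05363725649263674
```

View pics/w1.png

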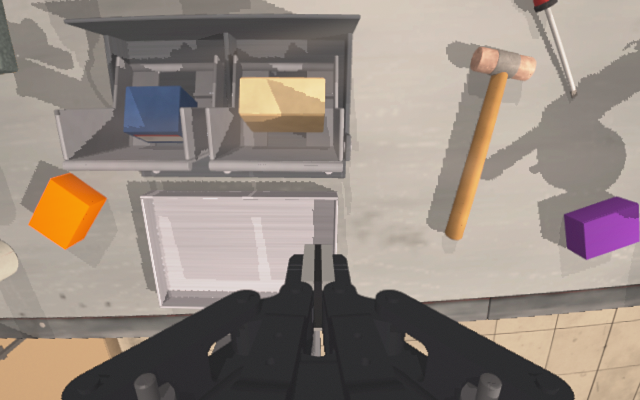

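The wrist view shows the right bin's rim bead from (210,168) to (343,168), the brown carton's top at (240–325, 80–130), the blue carton in the left bin, and the tray. I'll move closer and take a second view to triangulate.

```bash
python3 -c "
from h import *
import pickle;pickle.dump(sense(),open('s1.pkl','wb'))"; python3 -m crank '[[[1,-0.8,0,0,0,0,0],[1,-0.8,0,0,0,0,0],[0,0,0,0,0,0,0],[0,0,0,0,0,0,0],[0,0,0,0,0,0,0],[0,0,0,0,0,0,0],[0,0,0,0,0,0,0],[0,0,0,0,0,0,0]]]'; python3 - <<'E'
from h import *
import pickle
pickle.dump(sense(),open('s2.pkl','wb')); cv2.imwrite('pics/w2.png',capture('wrist'))
E
```

```text
time_s: 3.35
eef_pos: [599.7, -115.6, 284.0]
ee_rot: [0.0, 1.0, -0.031, 0.0]
force: [-0.0, -0.4, -0.4]
grip_width: -0.001
grip_force: 0.0
```

View pics/w2.png

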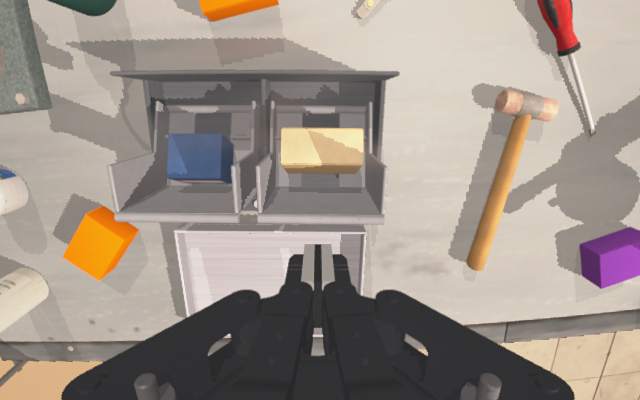

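The second view shows the same features shifted: rim (257,219)–(384,219), and board top corners (113,72) and (398,73). Now I triangulate.

```bash
python3 - <<'E'
from h import *
import pickle
s1,s2=[pickle.load(open(f's{i}.pkl','rb')) for i in(1,2)]
def tw(pa,pb):
    o1,v1=rays('wrist',pa,s1);o2,v2=rays('wrist',pb,s2);v1=v1[0];v2=v2[0]
    s=np.linalg.lstsq(np.c_[v1,-v2],o2-o1,rcond=None)[0];p,q=o1+s[0]*v1,o2+s[1]*v2;return (p+q)/2,np.linalg.norm(p-q)
for n,a,b in [('rimL',(209,169),(257,219)),('rimR',(343,169),(384,220)),('boardR',(359,16),(399,73)),('boardL',(67,21),(112,72)),('carton top back L',(240,78),(281,128)),('cb R',(325,78),(363,129)),('trayL',(143,196),(176,229))]:
    p,e=tw(a,b);print(n,p.round(1),e.round(1))
rim=onz('wrist',[(257,219),(384,220),(117,218)],155,s2);print('rim@155',rim.round(1).tolist())
b=onz('wrist',[(399,73),(112,72)],105,s2);print('b',b.round(1).tolist(),np.degrees(np.arctan2(*(b[1]-b[0])[:2])))
t=onz('wrist',[(176,231),(365,232)],30,s2);print('tray',t.round(1).tolist(),np.degrees(np.arctan2(*(t[0]-t[1])[:2])))
c=onz('wrist',[(281,128),(363,129),(362,157),(282,155)],110,s2);print('c',c.round(1).tolist(),c.mean(0))
E
```

```text
rimL [574.9 -56.1 149.2] 1.7
rimR [ 566.8 -178.   149.6] 0.7
boardR [ 701.5 -201.6  108.3] 0.4
boardL [724.5  86.1  96.6] 0.1
carton top back L [655.6 -81.4  94.3] 0.0
cb R [ 649.5 -167.1   97.6] 0.1
trayL [519.9  93.2  17.9] 0.5
rim@155 [[577.5, -58.1, 155.0], [569.1, -177.1, 155.0], [586.6, 77.1, 155.0]]
b [[701.9, -202.6, 105.0], [723.2, 80.9, 105.0]] 4.308971448856639
tray [[521.7, 87.2, 30.0], [504.2, -176.5, 30.0]] 3.807723112188208
c [[656.5, -83.3, 110.0], [650.4, -165.3, 110.0], [622.2, -163.7, 110.0], [629.4, -81.7, 110.0]] [ 639.65606046 -123.51830271  110.        ]
```

Hinge of the right bin is at about (582,-118) with yaw -4°. The rim height from two views is about 150–155, against an expected 152–157, which agrees. The carton top at about z 100–108 also agrees. I go down behind the panel.

```bash
python3 -m crank '[[[0.18,0.14,0.94,0,0,0,0],[0,0,0.94,0,0,0,0],[0,0,0.94,0,0,0,0],[0,0,0.94,0,0,0,0],[0,0,0.94,0,0,0,0],[0,0,0.94,0,0,0,0],[0,0,0,0,0,0,0],[0,0,0,0,0,0,0]]]'; python3 -m crank '[[[-0.22,0,0,0,0,0,0],[-0.22,0,0,0,0,0,0],[-0.34,0,0.02,0,0,0,0],[-0.34,0,0.05,0,0,0,0],[-0.33,0,0.08,0,0,0,0],[-0.32,0,0.12,0,0,0,0],[-0.31,0,0.15,0,0,0,0],[-0.30,0,0.18,0,0,0,0]]]'; python3 - <<'E'
from h import *
cv2.imwrite('pics/w3.png',cv2.hconcat([capture('wrist')[:,100:500],capture('scene')[140:300,220:380].repeat(2,0).repeat(2,1)[:320].copy()]) if 0 else cv2.hconcat([capture('wrist')[:,100:500],cv2.resize(capture('scene')[140:300,220:380],(400,400),interpolation=cv2.INTER_CUBIC)]))
E
```

```text
time_s: 4.2
eef_pos: [604.4, -119.2, 143.5]
ee_rot: [0.0, 1.0, -0.031, 0.0]
force: [0.4, 0.0, 0.1]
grip_width: 0.001
grip_force: 0.0
time_s: 5.0
eef_pos: [544.0, -115.3, 127.4]
ee_rot: [-0.0, 1.0, -0.031, -0.0]
force: [1.2, -0.2, 2.0]
grip_width: -0.001
grip_force: 0.9
```

View pics/w3.png

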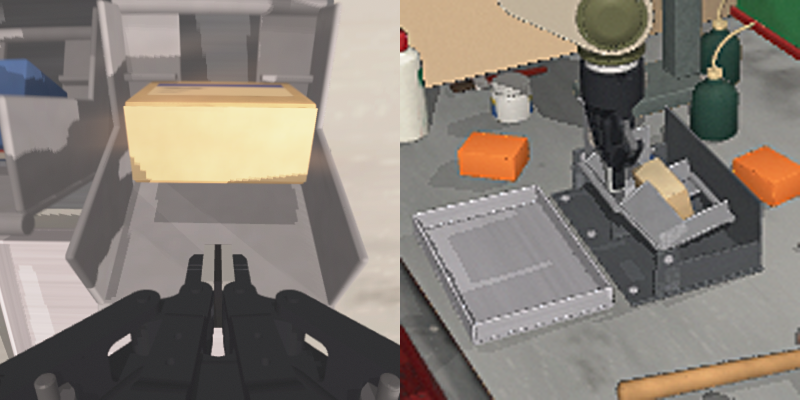

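The wrist view shows the fingertips against the panel's inner face near the rim at (220,250), with the bin tilted about 0.6 and the carton still standing. I continue along the arc.

```bash
python3 -m crank '[[[-0.27,0,0.21,0,0,0,0],[-0.25,0,0.24,0,0,0,0],[-0.23,0,0.26,0,0,0,0],[-0.20,0,0.28,0,0,0,0],[-0.17,0,0.3,0,0,0,0],[-0.14,0,0.31,0,0,0,0],[-0.11,0,0.33,0,0,0,0],[0,0,0,0,0,0,0]]]'; python3 -m crank '[[[0,0,0,0,0,0,0],[0,0,0.05,0,0,0,0],[0,0,0.05,0,0,0,0],[0,0,0.05,0,0,0,0],[0,0,0,0,0,0,0],[0,0,0,0,0,0,0],[0,0,0,0,0,0,0],[0,0,0,0,0,0,0]]]';  python3 - <<'E'
from h import *
cv2.imwrite('pics/w4.png',cv2.hconcat([capture('wrist')[:,100:500],cv2.resize(capture('scene')[140:300,220:380],(400,400),interpolation=cv2.INTER_CUBIC)]))
E
```

```text
time_s: 5.9
eef_pos: [510.4, -113.2, 78.8]
ee_rot: [-0.0, 1.0, -0.031, -0.0]
force: [0.4, -0.0, 0.9]
grip_width: 0.0
grip_force: 0.0
time_s: 6.7
eef_pos: [510.8, -113.3, 77.7]
ee_rot: [0.0, 1.0, -0.031, 0.0]
force: [-7.4, 1.8, 22.4]
grip_width: -0.002
grip_force: 9.4
```

View pics/w4.png

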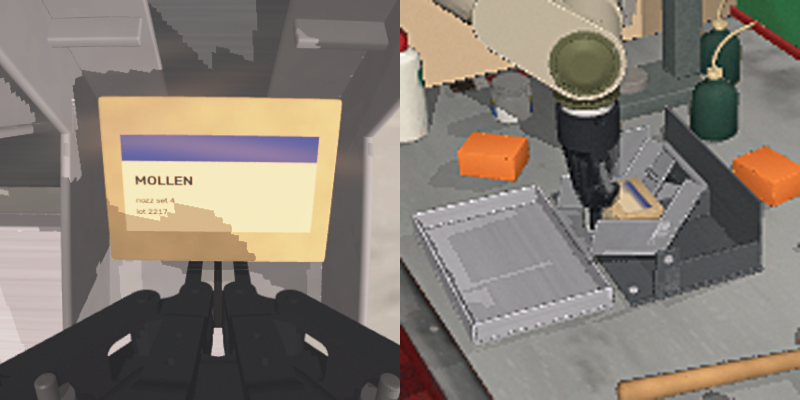

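Bin is fully forward, the force shows it is on its stop, and the carton lies flat with its label up and its rear edge at (100–342, 98). I lift off and move above the gap behind the carton.

```bash
python3 -m crank '[[[0,0,-0.9,0,0,0,0],[0,0,-0.9,0,0,0,0],[0,0,-0.9,0,0,0,0],[0,0,-0.9,0,0,0,0],[0,0,-0.9,0,0,0,0],[0,0,-0.9,0,0,0,0],[0.8,0,0,0,0,0,0],[0.8,0,0,0,0,0,0]]]'; python3 -m crank '[[[0.8,0,0,0,0,0,0],[0.8,0,0,0,0,0,0],[0.8,0,0,0,0,0,0],[0,0,0,0,0,0,0],[0,0,0,0,0,0,0],[0,0,0,0,0,0,0],[0,0,0,0,0,0,0],[0,0,0,0,0,0,0]]]';  python3 - <<'E'
from h import *
s=sense(); w=capture('wrist'); cv2.imwrite('pics/w5full.png',w)
H=np.array([582,-118,57.]);xh=np.array([.9976,-.07,0]);yh=np.array([.07,.9976,0]);zh=np.array([0,0,1.])
P=lambda x,y,z:H+x*xh+y*yh+z*zh
pts={'carton rear top':[P(10.7,y,38.5) for y in(-43,43)],'bar':[P(57,y,80) for y in(-55,55)],'rim':[P(-96,y,27) for y in(-55,55)],'tip':[P(30,-15,38),P(30,15,38)]}
v=w.copy()
for k,p in pts.items():
    q=proj('wrist',np.array(p),s).round().astype(int);print(k,q.tolist());cv2.line(v,tuple(map(int,q[0])),tuple(map(int,q[1])),(0,0,255),1)
cv2.imwrite('pics/w5.png',v)
E
```

```text
time_s: 7.6
eef_pos: [551.3, -115.8, 211.6]
ee_rot: [0.0, 1.0, -0.031, 0.001]
force: [-0.7, -0.1, 0.9]
grip_width: 0.0
grip_force: 0.0
time_s: 8.4
eef_pos: [610.1, -119.5, 211.1]
ee_rot: [0.0, 1.0, -0.031, 0.0]
force: [-0.4, -0.0, 0.0]
grip_width: -0.001
grip_force: 0.0
carton rear top [[365, 216], [269, 215]]
bar [[394, 175], [241, 174]]
rim [[369, 309], [263, 309]]
tip [[334, 195], [300, 194]]
```

View pics/w5.png

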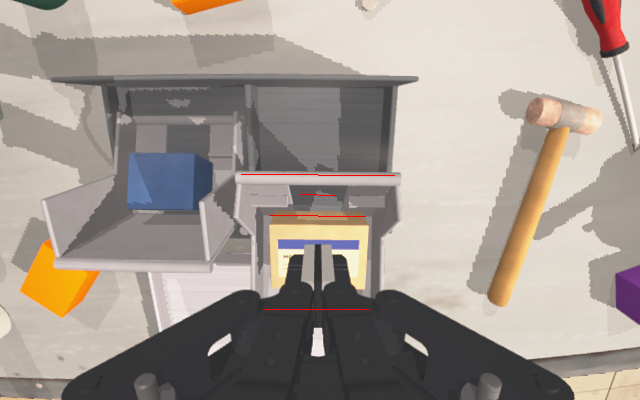

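The overlay lines match: bar at (241–394, 175) within about 3 px, and the carton's rear edge at y≈215. The open gap between them is centred at (318,197), below the fingers. I go down into it.

```bash
python3 -m crank '[[[0.08,0,0.76,0,0,0,0],[0,0,0.76,0,0,0,0],[0,0,0.76,0,0,0,0],[0,0,0.76,0,0,0,0],[0,0,0.76,0,0,0,0],[0,0,0.76,0,0,0,0],[0,0,0.76,0,0,0,0],[0,0,0,0,0,0,0]]]'
```

```text
time_s: 9.25
eef_pos: [611.5, -119.5, 76.1]
ee_rot: [-0.0, 1.0, -0.031, -0.002]
force: [-0.6, -0.4, -0.0]
grip_width: 0.006
grip_force: 0.0
```

```bash
python3 -m crank '[[[-0.4,0,0,0,0,0,0],[-0.4,0,-0.08,0,0,0,0],[-0.4,0,-0.11,0,0,0,0],[-0.4,0,-0.11,0,0,0,0],[-0.4,0,-0.11,0,0,0,0],[-0.4,0,-0.11,0,0,0,0],[-0.4,0,-0.11,0,0,0,0],[-0.4,0,-0.11,0,0,0,0]]]'; python3 -m crank '[[[-0.4,0,-0.11,0,0,0,0],[-0.4,0,-0.11,0,0,0,0],[-0.4,0,-0.11,0,0,0,0],[-0.4,0,-0.11,0,0,0,0],[-0.4,0,-0.11,0,0,0,0],[0,0,0,0,0,0,0],[0,0,0,0,0,0,0],[0,0,0,0,0,0,0]]]'; python3 - <<'E'
from h import *
cv2.imwrite('pics/w6.png',cv2.hconcat([capture('wrist')[:,100:500],cv2.resize(capture('scene')[140:300,220:380],(400,400),interpolation=cv2.INTER_CUBIC)]))
E
```

```text
time_s: 10.05
eef_pos: [531.8, -114.5, 96.7]
ee_rot: [-0.0, 1.0, -0.031, -0.0]
force: [0.9, 0.2, -0.1]
grip_width: -0.001
grip_force: 0.5
time_s: 10.85
eef_pos: [482.9, -111.6, 110.0]
ee_rot: [-0.0, 1.0, -0.031, 0.0]
force: [-0.3, -0.1, 0.4]
grip_width: 0.005
grip_force: 0.0
```

View pics/w6.png

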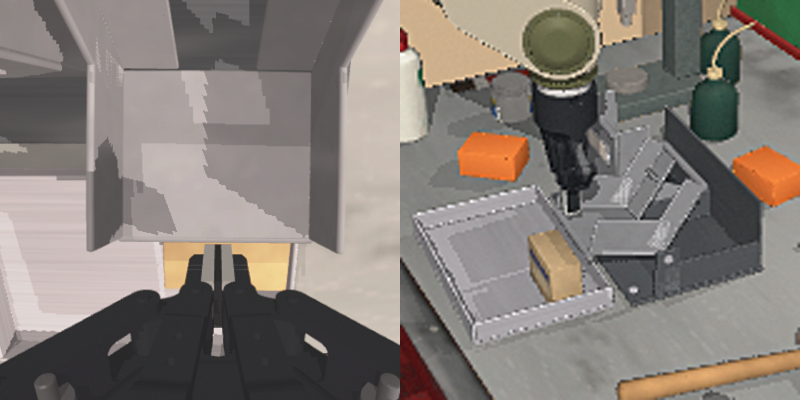

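The carton has gone over the rim and stands in the tray (scene crop (555,265)), with the bin still forward. I lift, move over the bar and press it down.

```bash
python3 -m crank '[[[0,0,-0.85,0,0,0,0],[0,0,-0.85,0,0,0,0],[0,0,-0.85,0,0,0,0],[0,0,-0.85,0,0,0,0],[0,0,-0.85,0,0,0,0],[0.88,0,0,0,0,0,0],[0.88,0,0,0,0,0,0],[0.88,0,0,0,0,0,0]]]'; python3 -m crank '[[[0.88,0,0,0,0,0,0],[0.88,0,0,0,0,0,0],[0.88,0,0,0,0,0,0],[0.88,0,0,0,0,0,0],[0,0,0.9,0,0,0,0],[0,0,0.9,0,0,0,0],[0,0,0.8,0,0,0,0],[0,0,0,0,0,0,0]]]'
```

```text
time_s: 11.75
eef_pos: [549.5, -115.6, 216.3]
ee_rot: [0.0, 1.0, -0.031, 0.0]
force: [-0.6, -0.1, -0.4]
grip_width: 0.0
grip_force: 0.0
time_s: 12.55
eef_pos: [635.3, -120.5, 148.1]
ee_rot: [-0.001, 1.0, -0.031, -0.003]
force: [-0.2, 0.8, -1.0]
grip_width: 0.002
grip_force: 0.0
```

```bash
python3 -m crank '[[[0,0,0.27,0,0,0,0],[0.35,0,0.28,0,0,0,0],[0.29,0,0.29,0,0,0,0],[0.26,0,0.32,0,0,0,0],[0.22,0,0.34,0,0,0,0],[0.18,0,0.36,0,0,0,0],[0.15,0,0.38,0,0,0,0],[0.11,0,0.40,0,0,0,0]]]'; python3 -m crank '[[[0.05,0,0.25,0,0,0,0],[0,0,0.2,0,0,0,0],[0,0,0,0,0,0,0],[0,0,0,0,0,0,0],[0,0,-0.9,0,0,0,0],[0,0,-0.9,0,0,0,0],[0,0,-0.9,0,0,0,0],[0,0,-0.9,0,0,0,0]]]'; python3 -m crank '[[[0,0,-0.9,0,0,0,0],[0,0,-0.9,0,0,0,0],[0,0,-0.9,0,0,0,0],[-1,0,0,0,0,0,0],[-1,0,0,0,0,0,0],[0,0,0,0,0,0,0],[0,0,0,0,0,0,0],[0,0,0,0,0,0,0]]]'; python3 - <<'E'
from h import *
cv2.imwrite('pics/w7.png',cv2.hconcat([capture('wrist')[:,60:460],cv2.resize(capture('scene')[140:300,220:380],(400,400),interpolation=cv2.INTER_CUBIC)]))
E
```

```text
time_s: 13.35
eef_pos: [675.3, -123.4, 84.0]
ee_rot: [-0.0, 1.0, -0.031, -0.001]
force: [0.9, 0.0, -0.0]
grip_width: 0.002
grip_force: 0.2
time_s: 14.15
eef_pos: [676.5, -123.6, 165.7]
ee_rot: [0.0, 1.0, -0.031, 0.0]
force: [0.1, -0.0, 0.4]
grip_width: -0.003
grip_force: 0.0
time_s: 14.95
eef_pos: [627.3, -120.6, 231.8]
ee_rot: [0.0, 1.0, -0.031, 0.0]
force: [0.8, -0.1, -0.5]
grip_width: 0.001
grip_force: 0.0
```

View pics/w7.png

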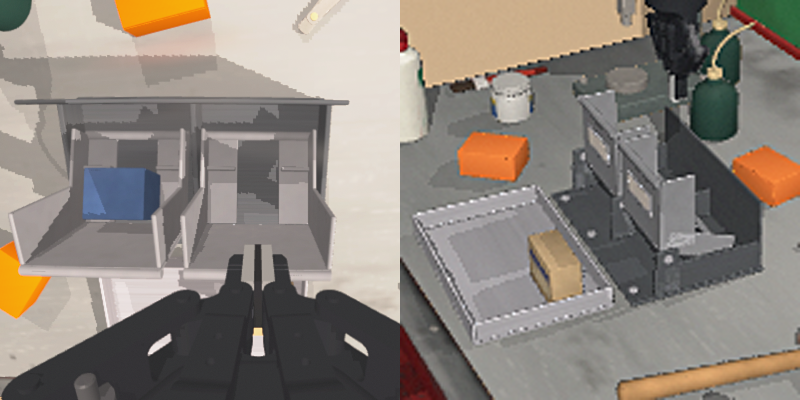

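Both bins are shut with their rims in line at y≈272. The carton stands in the tray at (555,265), the blue carton is in place, and the arm is clear. I hand it in.

```bash
python3 -c "
from rig import *
print(finish_job())"
```

```text
the job is handed in; nothing more can be done
None
```

The brown nozzle carton was in the right bin. I raked it over the rim and it now stands on edge in the tray; the final pictures show both bins shut and the blue carton in place, and the job was handed in at about 15 s (no verdict was returned).

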